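# Close the service hatch on the washer island

### The arm

A 6-joint arm with a two-finger parallel gripper is mounted at the origin on the work surface. World frame = base frame: x ahead of the robot, y to its left, z up, the work surface at z = 0. Lengths are in mm, angles in rad, forces in N, time in s.
With the tool pointing down it reaches from about 350 to 875 mm from the base axis. Payload 4.2 kg.
Tool frame: the origin (TCP) lies at the very end of the fingers, on their centre line; the grasp point (between the pads) lies 19 mm behind it; z points along the fingers, y is the direction in which the jaws open and shut (so a half turn about z gives the same grasp; the last joint's range is limited). The gripper opens to 85 mm and grips with 20 to 120 N. Pads are 22 mm wide; open, the fingers measure 114 mm over their backs; the gripper's body (76 mm by 85 mm) begins 54 mm behind the grasp point. The pads swing forward as they close: fully open they stand 13 mm farther back than shut.
Start: joints at [1.393, 0.385, 0.008, 0, -1.194, -0.259], TCP at [264.368, 566.312, 231.312] pointing down, gripper open.
Joint ranges: [-3.14, 3.14], [-1.21, 2.06], [-1.07, 1.41], [-3.16, 2.05], [-2.99, -0.16], [-3.1, 3.1]. Speed limits (rad/s): [2.79, 2.79, 3.14, 3.14, 3.14, 3.14].

### API

Orientations are given as a unit quaternion [x, y, z, w].
In Python, from bench import arm, optics, job gives the robot as it stands.
- The arm moves only by the tool send_rows, never from a script. Its argument "steps" is a list that holds one entry, the list of rows, each a list of 5 numbers: the shift along the tool's x, y, z in cm, then the turn about the tool's z in rad, then the opening, from 0 (shut) to 1 (fully open). A call has 1 to 10 rows; each row shifts and turns the pose as measured when the row begins, along the tool's axes as they then stand; what a row does not reach is not made up. A row lasts 1/12 s, in which the tool goes at most 41.7 mm and 7.16 degrees, less where a joint would pass 70% of its speed; a pose out of reach is approached as far as the arm can. A call with a gripper value outside its range is refused whole. The fingers move at their own pace and stop on an object; the grip force is fixed at half the most. Time passes only in rows, so rows that do not move let the fingers close. It gives the time, the measured TCP pose, the force and the opening at its end, in the units of the state.
- arm.read_state(): the state, without advancing time (a new reading comes with each control period).
- optics.get_image(name): name is "side" or "top" or "wrist"; returns (picture, depth): 384x512x3 uint8, blue, green, red; 384x512 float32, mm along the optical axis (not along the pixel's ray), 0 where there is no reading.
- optics.get_calibration(name): a dict with "K" (3x3 intrinsics, pixels), "rvec" (rotation vector, rad) and "tvec" (3), from world to camera coordinates, as OpenCV has them; the wrist camera has in their place "hand_eye" (4x4, takes a point from camera to tool coordinates, whose origin is the TCP and whose axes are the flange's). Camera axes: x right, y down, z forward; pixel columns grow to the right and rows downward; lengths in mm; the calibration is good to about 2 mm. A picture is of the moment at which its call begins: read the wrist's pose just before it. get_calibration takes no time and is no camera call.
- job.job_done(): hands the job in, once; it reports no verdict.
The state is a dict: "clock": time; "joints": joint angles; "joint_vel": joint speeds; "joint_efforts": joint torques, N m; "position": TCP position; "ee_rot": TCP orientation; "contact_force": force on the tool from outside, world axes, zero at the start; "wrist_torque": the same for the moment, N m; "gripper_width": finger opening in mm.
Only numpy, scipy, OpenCV 4.12 (cv2) and the standard library are available. Lean on these libraries where they do the work, as an engineer would, in place of code of your own. Each camera call takes 0.05 s, during which the arm holds its last target. There are 200 camera calls.

### The job

The loose metal cover of the service hatch lies askew, riding up on the hatch's two locating studs. Nudge it sideways with the fingertips, never lifting or carrying it, until both its holes drop over the studs and it lies flat on the hatch; then push the slide catch all the way over its edge. Leave the tools and other things around it where they are.

Things in the scene. Friction and masses are not known exactly. Their poses are not given: they have to be found in the camera images.
- hatch: Fixed grey surround of a service opening; place and yaw vary. Origin on the work surface under the centre of the seated cover, which then has the hatch's x, y and yaw. Its flat top is 30 mm high and spans x -136 to 82, y -106 to 106 mm, with an opening x -32 to 35, y -62 to 62 (pipes inside). Its x axis points from the catch, on the robot's side, to the studs.
- stud_left (a point): Tip of the left (+y) locating stud: an upright brass pin, 10 mm across, 10 mm high above the hatch top, its upper 6 mm tapering to 5 mm across; in the hatch frame at x 50, y 58, z 40 mm
- stud_right (a point): Tip of the right (-y) locating stud, a like pin at x 50, y -58, z 40 mm in the hatch frame
- cover: Loose bare-metal plate 140 (x) x 190 (y) x 6 mm, about 0.43 kg, two 14 mm holes near its far (+x) edge. Origin: centre of its underside. Seated, its underside is 30 mm above the work surface. At first it lies in the hatch frame 18 to 34 mm too far along +x, up to 20 mm to either side, turned up to 0.14 rad, +x end up on the stud tips (tilt about 0.1 rad). It slides with a few N.
- hole_left (a point): Centre of the left hole at the underside of the cover: cover frame x 50, y 58, z 0 mm
- hole_right (a point): Centre of the right hole at the underside of the cover: cover frame x 50, y -58, z 0 mm
- catch (a joint): Slide catch on the hatch's robot side: 0 drawn back to 0.020 m (home, at its stop), growing as its bolt slides along the hatch's +x out over the edge of the seated cover. Starts at 0 to 3 mm; friction about 2 N, stays where left. Channel: hatch x -136 to -76, y -16 to 16 mm, at most 46 mm high. Bolt 18 mm wide, 38 to 43 mm above the work surface, front end at x -80 when drawn back.
- catch_knob (a point): Centre of the top of the catch's upright round knob: 14 mm across, black, standing on the bolt from 43 to 61 mm above the work surface; at hatch x -88 mm, y 0 when the catch is drawn back, and moving with it. Behind it (-x) nothing is higher than 46 mm.
- screwdriver: Bystander: black-handled screwdriver, 190 mm, lying to the right of the hatch; origin under its middle
- wrench: Bystander: steel spanner, 180 mm, lying to the left of the hatch; origin under its middle
- coupling: Bystander: brass hose coupling ring, 34 mm across, 22 mm high, beyond the hatch to the left; origin under its centre
- scoop_cup: Bystander: clear plastic cup, 72 mm across, 85 mm high, standing to the right of the hatch; origin under its centre
- cleaner: Bystander: white cleaner bottle, 72 mm across, 200 mm high; origin under its centre
- lint_brush: Bystander: lint brush, 220 mm, lying on the work surface; origin under its middle
- parts_tray: Bystander: grey open tray, 160 x 110 x 35 mm; origin under its centre

How it is judged (in metres and radians):
On the way, in this order (a step that is already met when the one before it is completed fails the run):
1. both holes are over the studs and the cover lies flat on the hatch (horizontal distance between hole_left and stud_left below 0.004 m and horizontal distance between hole_right and stud_right below 0.004 m and z of each of hole_left, hole_right in the frame of hatch below 0.0325 m and angle between cover's own z axis and vertical below 0.025 rad), for 0.2 s.
2. the catch is pushed home over the cover's edge (all of step 1 and value of joint catch above 0.016 m), for 0.2 s.
At the end, for the whole second after the job is handed in: The cover rests flat on the hatch (tilt under 0.025 rad, its underside at both holes within 2.5 mm of the hatch top), each hole centred within 4 mm of its own stud (left on left), at rest; the catch is at least 16 of its 20 mm out (all of step 2 and linear speed of cover below 0.02 m/s); the robot touches nothing.
It fails at once if the cover is lifted or tipped up (z of cover in the frame of hatch above 0.05 m or angle between cover's own z axis and vertical above 0.22 rad).
It fails at once if the cover falls off the hatch (z of cover in the frame of hatch below 0.024 m).
It fails at once if a tool or another thing around the hatch is moved by more than 25 mm (distance of any of screwdriver, wrench, coupling, scoop_cup, cleaner, lint_brush, parts_tray from where it was at the start of the episode above 0.025 m).
It also fails if it takes over 64 s, if anything falls off the work surface, if the arm or the gripper's body presses on something with over 40 N, if the wrist force passes 120 N, or if a joint passes its speed limit or range.

## Working session

There is one attempt and no reset: what is moved stays moved. The work goes in short steps, Python scripts to look and compute and a tool call to move; the robot and the scene stay as the last step left them, time stands still between calls to the robot, and variables do not carry over. Pictures are saved under pics/ and viewed, about 8 in all and at most 12, crops included, and the job is handed in when it is done.

Besides the shell and the picture viewer there is one more tool, called as a command line: name --argument value ..., lists and objects as JSON in quotes. send_rows: Moves the arm, as the interface text tells. Its arguments: {"type":"object","properties":{"steps":{"type":"array","items":{"type":"array","items":{"type":"array","items":{"type":"number"}}}}},"required":["steps"]}

```bash
mkdir -p pics; cat > h.py <<'E'
import numpy as np, cv2
from scipy.spatial.transform import Rotation as R
from bench import arm, optics, job
def cam(name, st=None):
    c=optics.get_calibration(name); K=np.array(c["K"],float)
    if "rvec" in c:
        Rm=cv2.Rodrigues(np.array(c["rvec"],float))[0]; t=np.array(c["tvec"],float).ravel()
        return K,Rm.T,-Rm.T@t
    H=np.array(c["hand_eye"],float); Rt=R.from_quat(st["ee_rot"]).as_matrix()
    return K,Rt@H[:3,:3],Rt@H[:3,3]+np.array(st["position"])
def ray(C,u,v,z):
    K,Rm,o=C; d=Rm@np.linalg.inv(K)@np.array([u,v,1.]); return o+d*(z-o[2])/d[2]
def cloud(C,dep):
    K,Rm,o=C; v,u=np.mgrid[:dep.shape[0],:dep.shape[1]]
    p=np.stack([(u-K[0,2])/K[0,0]*dep,(v-K[1,2])/K[1,1]*dep,dep],-1)
    return p@Rm.T+o
def proj(C,p):
    K,Rm,o=C; q=K@(Rm.T@(np.array(p,float)-o)); return q[:2]/q[2]
E
python3 - <<'E'
from h import *
s=arm.read_state(); print(s)
for n in("side","top"):
    im,d=optics.get_image(n); cv2.imwrite(f"pics/{n}0.png",im); np.savez(f"{n}0.npz",im=im,d=d)
    C=cam(n); print(n,C[2],C[1][:,2],C[0][0,0])
E
```

```text
{'clock': 0.0, 'joints': array([ 1.39258078e+00,  3.85587160e-01,  6.62535550e-03, -5.40207626e-04,
       -1.19401183e+00, -2.58575575e-01]), 'joint_vel': array([ 4.03993789e-03,  7.33465180e-04,  5.96673756e-06, -1.57017748e-03,
       -9.05379238e-04, -9.22963606e-04]), 'joint_efforts': array([ 6.42457380e-04, -3.92287374e+01,  1.88397771e+01,  4.18611199e+00,
       -4.66789716e-03, -9.70319462e-06]), 'position': array([264.13371169, 565.79085617, 230.19682161]), 'ee_rot': array([ 9.76224124e-01, -2.16760723e-01, -2.07115378e-04,  1.09785986e-03]), 'contact_force': array([ 0.27171797, -0.75693879,  0.45554211]), 'wrist_torque': array([-0.03952083,  0.02635606, -0.02164465]), 'gripper_width': 85.19078197994715}
side [ 446.65398692 -742.16089793  900.1221097 ] [ 0.07763248  0.66532875 -0.7425031 ] 369.1536538344439
top [ 396.40983588    7.32372901 1447.64842709] [ 0.09772261 -0.01423353 -0.9951119 ] 414.55983917236495
```

View pics/top0.png

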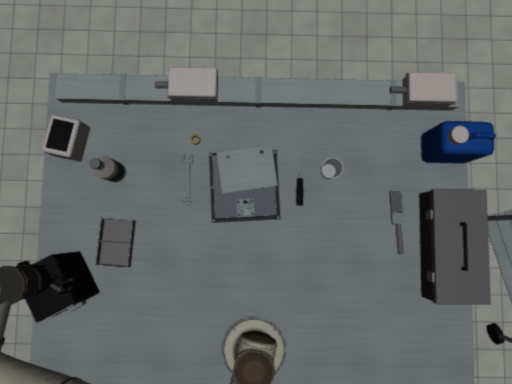

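View pics/side0.png

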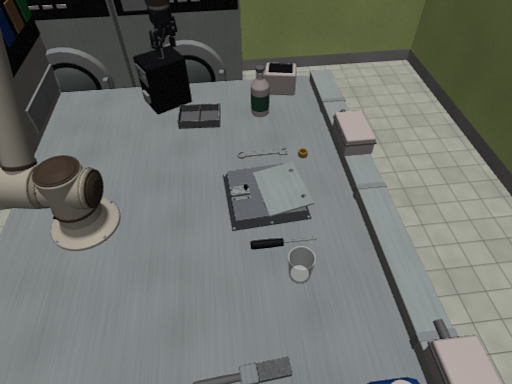

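The top view shows the hatch at about px (210–280, 148–220). The cover on it is turned, with its holes at about (228,157) and (262,152), and the knob is near (240,208). I'll go there for a close look.

```bash
python3 - <<'E'
from h import *
C=cam("top")
for p in [(211,153),(276,147),(279,218),(213,221)]: print(ray(C,*p,30).round())
print(ray(C,240,208,61).round(), ray(C,228,157,42).round(),ray(C,262,152,42).round())
c=optics.get_calibration("wrist");print(np.array(c["hand_eye"]).round(3),c["K"])
s=arm.read_state();print(R.from_quat(s["ee_rot"]).as_matrix().round(3))
E
```

```text
[662. 158.  30.]
[688. -66.  30.]
[442. -80.  30.]
[428. 145.  30.]
[472.  53.  61.] [647.  98.  42.] [667. -18.  42.]
[[-1.00000e-03 -9.60000e-01 -2.79000e-01  7.02100e+01]
 [ 1.00000e+00 -0.00000e+00 -1.00000e-03 -7.31000e-01]
 [ 1.00000e-03 -2.79000e-01  9.60000e-01 -1.43949e+02]
 [ 0.00000e+00  0.00000e+00  0.00000e+00  1.00000e+00]] [[329.8195855    0.         255.1981013 ]
 [  0.         329.8195855  190.52341496]
 [  0.           0.           1.        ]]
[[ 0.906 -0.423 -0.001]
 [-0.423 -0.906 -0.002]
 [ 0.     0.002 -1.   ]]
```

send_rows --steps '[[[3.4,2.1,0.0,0,0],[3.4,2.1,0,0,0],[3.4,2.1,0,0,0],[3.4,2.1,0,0,0],[3.4,2.1,0,0,0],[3.4,2.1,0,0,0],[3.4,2.1,0,0,0],[3.4,2.1,0,0,0],[3.4,2.1,0,0,0],[3.4,2.1,0,0,0]]]'

```text
clock: 0.93
position: [486.4, 223.6, 225.1]
ee_rot: [0.978, -0.21, -0.002, 0.005]
contact_force: [0.0, -0.2, -0.2]
gripper_width: 0.2
```

send_rows --steps '[[[3.4,2.1,0,0,0],[3.4,2.1,0,0,0],[3.4,2.1,0,0,0],[3.4,2.1,0,0,0],[2.0,1.2,-0.5,0,0],[0,0,0,-0.12,0],[0,0,0,-0.12,0],[0,0,0,-0.12,0],[0,0,0,-0.12,0],[0,0,0,0,0]]]'

```text
clock: 1.77
position: [593.7, 53.5, 224.7]
ee_rot: [0.999, 0.032, -0.009, 0.005]
contact_force: [0.4, 0.3, -1.3]
gripper_width: -0.0
```

```bash
python3 - <<'E'
from h import *
s=arm.read_state(); print(s["position"],R.from_quat(s["ee_rot"]).as_matrix().round(3))
im,d=optics.get_image("wrist"); np.savez("w1.npz",im=im,d=d,**{k:s[k] for k in("position","ee_rot")})
cv2.imwrite("pics/w1.png",im)
E
```

```text
[593.69863068  53.46438118 224.66177152] [[ 0.998  0.065 -0.017]
 [ 0.065 -0.998 -0.011]
 [-0.018  0.01  -1.   ]]
```

View pics/w1.png

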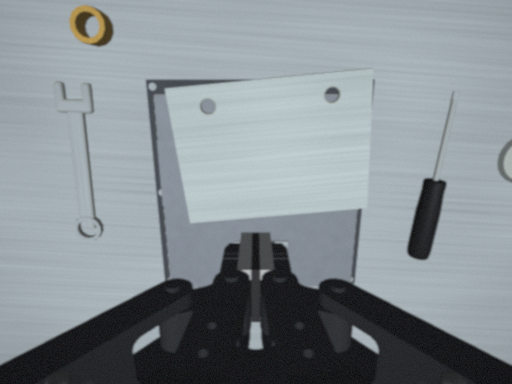

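The wrist view shows the hatch corner at px (147,81), with its left edge running to (167,280) and its right edge from (374,80) to (353,285). The cover corners are at (166,88), (373,69), (367,207) and (190,222). The holes are at (208,106) and (332,95). The fingers hide the knob.

```bash
python3 - <<'E'
from h import *
z=np.load("w1.npz"); C=cam("wrist",z); P=cloud(C,z["d"]); d=z["d"]
for n,(u,v) in dict(hatchL=(172,200),coverNear=(250,205),coverFar=(270,85),holeLnear=(208,120),holeRn=(330,110),table=(120,150)).items():
    print(n,np.median(P[v-3:v+4,u-3:u+4].reshape(-1,3),0).round(1), (d[v-3:v+4,u-3:u+4]==0).sum())
g=cv2.cvtColor(z["im"],cv2.COLOR_BGR2GRAY)
m=(P[...,2]>25)&(P[...,2]<70)&(d>0)&(np.arange(384)[:,None]<230)
# cover mask by brightness
cm=(m&(g>140)).astype(np.uint8); cm=cv2.morphologyEx(cm,cv2.MORPH_OPEN,np.ones((5,5)))
cs=max(cv2.findContours(cm,0,2)[0],key=cv2.contourArea); print("area",cv2.contourArea(cs))
print(cv2.approxPolyDP(cs,6,True).reshape(-1,2).tolist())
q=P[cm>0]; A=np.c_[q[:,:2],np.ones(len(q))]; pl=np.linalg.lstsq(A,q[:,2],rcond=None)[0]; print("plane",pl, np.std(A@pl-q[:,2]))
# hatch edges on rows / cols from mask
rows=range(110,230,5)
L=[(np.where(m[r])[0].min(),r) for r in rows]; Rr=[(np.where(m[r])[0].max(),r) for r in rows]
F=[(c,np.where(m[:,c])[0].min()) for c in range(150,170,4)]
print(L[::4],Rr[::4],F)
for e in(L,Rr,F):
    W=np.array([ray(C,*p,30)[:2] for p in e]); vx,vy,x,y=cv2.fitLine(W.astype(np.float32),cv2.DIST_HUBER,0,.01,.01).ravel(); print("edge",x,y,np.arctan2(vy,vx))
big=cv2.resize(z["im"][60:300,130:400],None,fx=2.9,fy=2.5,interpolation=cv2.INTER_CUBIC); cv2.imwrite("pics/w1c.png",big)
E
```

```text
hatchL [546.8 139.1  31.5] 0
coverNear [549.2  55.4  39.4] 0
coverFar [670.6  44.3  51.5] 0
holeLnear [635.4 100.4  48.3] 1
holeRn [651.9 -13.9  48.9] 0
table [591.6 203.3   1.5] 0
area 29056.5
[[373, 68], [166, 88], [156, 113], [167, 218], [185, 214], [189, 227], [224, 221], [238, 229], [243, 219], [253, 229], [259, 218], [270, 227], [270, 216], [362, 207]]
plane [ 1.06277837e-01 -1.65812908e-02 -1.99487140e+01] 3.287238326346364Traceback (most recent call last):
  File "<stdin>", line 15, in <module>
    return umr_minimum(a, axis, None, out, keepdims, initial, where)
ValueError: zero-size array to reduction operation minimum which has no identity
```

```bash
python3 - <<'E'
from h import *
z=np.load("w1.npz"); C=cam("wrist",z); P=cloud(C,z["d"]); im=z["im"]
g=cv2.cvtColor(im,cv2.COLOR_BGR2GRAY).astype(float)
# sub-pixel edge: strongest gradient near a guessed line, sampled across it
def edge(a,b,zf,n=25,half=6,sign=0):
    a=np.array(a,float);b=np.array(b,float);t=(b-a)/np.linalg.norm(b-a);nn=np.array([-t[1],t[0]]);o=np.arange(-half,half+.1,.5);pts=[]
    for k in np.linspace(.05,.95,n):
        q=a+(b-a)*k+o[:,None]*nn
        pr=cv2.remap(g.astype(np.float32),q[:,0].astype(np.float32)[None],q[:,1].astype(np.float32)[None],1).ravel()
        dd=np.gradient(cv2.GaussianBlur(pr[None],(1,5),1).ravel())*(sign or 1); 
        i=np.argmax(dd if sign else abs(dd)); pts.append(a+(b-a)*k+o[i]*nn)
    W=np.array([ray(C,*p,zf(p) if callable(zf) else zf)[:2] for p in pts],np.float32)
    vx,vy,x,y=cv2.fitLine(W,cv2.DIST_HUBER,0,.01,.01).ravel(); r=abs((W-[x,y])@[-vy,vx]); 
    return np.array([x,y]),np.arctan2(vy,vx),np.median(r)
def show(n,e): print(n,e[0].round(1),"ang",round(float(e[1]),4),"res",round(float(e[2]),2))
show("hL",edge((150,110),(167,280),30)); show("hR",edge((367,215),(355,270),30)); show("hF",edge((150,81),(245,79),30))
pl=lambda p: None
far,near=50.,37.
show("cL",edge((168,100),(188,215),43)); show("cR",edge((372,80),(367,200),43)); show("cF",edge((175,87),(365,70),51)); show("cN",edge((195,222),(236,219),37)); show("cN2",edge((280,215),(360,208),37))
for n,p in dict(TL=(166,88),TR=(373,69)).items(): print(n,ray(C,*p,51).round(1))
for n,p in dict(BL=(190,222),BR=(367,208)).items(): print(n,ray(C,*p,37).round(1))
for n,p in dict(hl=(208,106),hr=(332,95)).items(): print(n,ray(C,*p,49).round(1))
# knob from top view: dark & height 50-64 from depth
t=np.load("top0.npz");Ct=cam("top");Q=cloud(Ct,t["d"]);m=(Q[...,2]>52)&(Q[...,2]<75)&(abs(Q[...,0]-475)<40)&(abs(Q[...,1]-45)<50)
print("knob",m.sum(),Q[m].mean(0) if m.any() else 0)
x=cv2.resize(im[60:300,130:400],(790,600),interpolation=cv2.INTER_CUBIC); cv2.imwrite("pics/w1c.png",x)
cv2.imwrite("pics/t0c.png",cv2.resize(t["im"][140:230,200:290],(600,600),interpolation=cv2.INTER_CUBIC))
E
```

```text
hL [548.6 155.6] ang 0.0671 res 0.16
hR [505.2 -69.1] ang 0.0669 res 0.27
hF [667.2 110.8] ang -1.4238 res 0.14
cL [588.9 129.5] ang 0.1821 res 0.13
cR [624.1 -58.4] ang 0.1301 res 0.22
cF [677.5  39.2] ang -1.4205 res 0.06
cN [528.3  89.9] ang -1.415 res 0.21
cN2 [546.  -23.4] ang -1.4164 res 0.0
TL [661.8 139.   51. ]
TR [690.3 -47.6  51. ]
BL [524.9 118.8  37. ]
BR [552.5 -69.7  37. ]
hl [648.2 100.6  49. ]
hr [665.5 -14.   49. ]
knob 15 [493.04714748  40.07927061  58.80111608]
```

View pics/w1c.png

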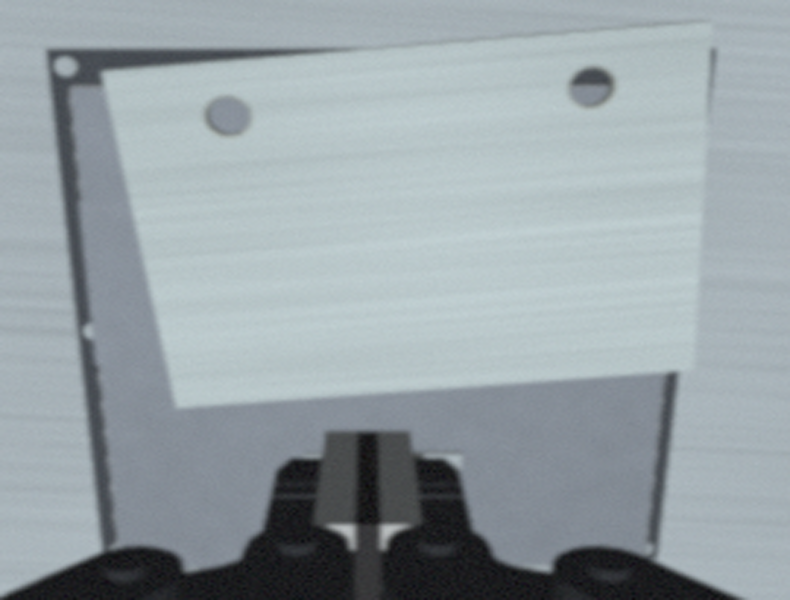

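```bash
python3 - <<'E'
from h import *
z=np.load("w1.npz"); C=cam("wrist",z); P=cloud(C,z["d"]); im=z["im"]; g=cv2.cvtColor(im,cv2.COLOR_BGR2GRAY)
for v in(150,190): print(v,[(u,int(g[v,u]),P[v,u].round(0).tolist()[1:]) for u in range(146,176,2)])
for u in(175,): print(u,[(v,int(g[v,u]),P[v,u,[0,2]].round(0).tolist()) for v in range(70,94,2)])
for u in(158,): print(u,[(v,int(g[v,u]),P[v,u,[0,2]].round(0).tolist()) for v in range(72,106,2)])
print([(u,int(g[240,u]),P[240,u].round(0).tolist()[1:]) for u in range(340,372,2)])
E
```

```text
150 [(146, 174, [174.0, 2.0]), (148, 174, [172.0, 1.0]), (150, 174, [170.0, 2.0]), (152, 133, [168.0, 2.0]), (154, 78, [165.0, 3.0]), (156, 86, [163.0, 4.0]), (158, 135, [153.0, 32.0]), (160, 144, [151.0, 32.0]), (162, 143, [149.0, 31.0]), (164, 144, [147.0, 31.0]), (166, 142, [145.0, 32.0]), (168, 145, [143.0, 30.0]), (170, 141, [141.0, 30.0]), (172, 144, [139.0, 31.0]), (174, 146, [137.0, 32.0])]
190 [(146, 173, [176.0, 2.0]), (148, 172, [174.0, 1.0]), (150, 172, [172.0, 1.0]), (152, 174, [169.0, 2.0]), (154, 171, [166.0, 2.0]), (156, 124, [165.0, 1.0]), (158, 110, [162.0, 3.0]), (160, 157, [159.0, 6.0]), (162, 149, [149.0, 33.0]), (164, 145, [148.0, 31.0]), (166, 142, [145.0, 32.0]), (168, 143, [143.0, 32.0]), (170, 144, [141.0, 31.0]), (172, 144, [140.0, 29.0]), (174, 144, [137.0, 30.0])]
175 [(70, 171, [680.0, 1.0]), (72, 173, [678.0, 1.0]), (74, 168, [676.0, 0.0]), (76, 172, [674.0, 2.0]), (78, 165, [672.0, 2.0]), (80, 96, [670.0, 3.0]), (82, 74, [668.0, 3.0]), (84, 74, [666.0, 4.0]), (86, 101, [664.0, 3.0]), (88, 176, [662.0, 52.0]), (90, 188, [661.0, 51.0]), (92, 192, [659.0,
[... 164 characters left out ...]
4, 75, [665.0, 4.0]), (86, 77, [663.0, 4.0]), (88, 79, [661.0, 3.0]), (90, 72, [659.0, 3.0]), (92, 75, [657.0, 4.0]), (94, 116, [655.0, 30.0]), (96, 142, [654.0, 31.0]), (98, 142, [652.0, 32.0]), (100, 144, [650.0, 33.0]), (102, 144, [648.0, 32.0]), (104, 146, [646.0, 33.0])]
[(340, 139, [-48.0, 31.0]), (342, 138, [-50.0, 31.0]), (344, 139, [-53.0, 31.0]), (346, 138, [-54.0, 32.0]), (348, 139, [-57.0, 31.0]), (350, 140, [-60.0, 30.0]), (352, 138, [-62.0, 31.0]), (354, 115, [-63.0, 32.0]), (356, 78, [-77.0, 2.0]), (358, 122, [-79.0, 4.0]), (360, 169, [-82.0, 1.0]), (362, 174, [-84.0, 2.0]), (364, 175, [-87.0, 2.0]), (366, 175, [-89.0, 1.0]), (368, 171, [-92.0, 1.0]), (370, 173, [-95.0, 0.0])]
```

View pics/t0c.png

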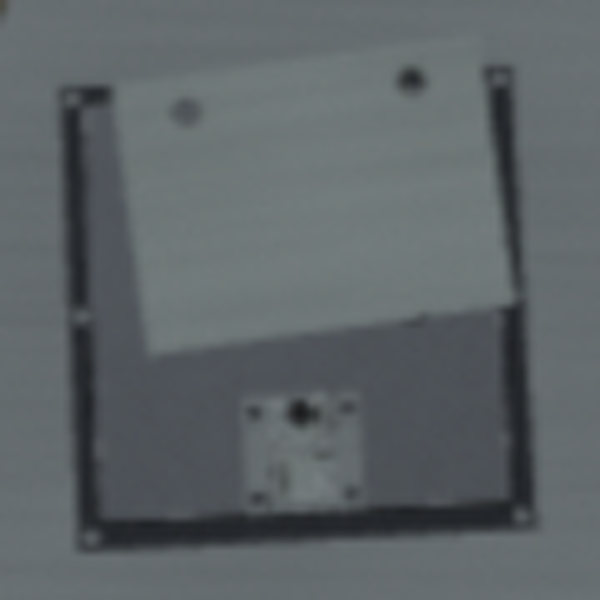

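The top crop shows the knob at about px (245,201.5), with a dark flange around the grey hatch top. I'll fit the top face edges from the depth step.

```bash
python3 - <<'E'
from h import *
z=np.load("w1.npz"); C=cam("wrist",z); P=cloud(C,z["d"])
m=(P[...,2]>18)&(P[...,2]<45)
def fit(W):
    W=np.array(W,np.float32); vx,vy,x,y=cv2.fitLine(W,cv2.DIST_HUBER,0,.01,.01).ravel()
    if vx<0 and abs(vx)>abs(vy): vx,vy=-vx,-vy
    r=np.median(abs((W-[x,y])@[-vy,vx])); print(len(W),(x,y),np.arctan2(vy,vx),r); return x,y
# first px from outside
L=[ray(C,np.where(m[r,140:200])[0].min()+139.5,r,30)[:2] for r in range(115,260,2)]
Rr=[ray(C,np.where(m[r,330:372])[0].max()+330.5,r,30)[:2] for r in range(215,276,2)]
F=[ray(C,c,np.where(m[80:120,c])[0].min()+79.5,30)[:2] for c in range(156,168)]
l=fit(L);r=fit(Rr);f=fit(F)
Ct=cam("top"); k=ray(Ct,245.3,201.5,61)[:2]
for yaw in(.06,.067,.075):
    ex=np.array([np.cos(yaw),np.sin(yaw)]);ey=np.array([-ex[1],ex[0]])
    print(yaw,"width",(np.array(l)-r)@ey)
    c=ex*((np.array(f)@ex)-82)+ey*((np.array(l)+r)@ey/2); print("origin",c,"knob in hatch",(k-c)@ex,(k-c)@ey)
    for h in [(648.2,100.6),(665.5,-14.)]: d=np.array(h)-c; print(" hole",d@ex,d@ey)
    print(" studs",c+50*ex+58*ey,c+50*ex-58*ey)
E
```

```text
73 (np.float32(558.4449), np.float32(150.72215)) 0.0694748 0.29634237
31 (np.float32(506.20142), np.float32(-65.1188)) 0.07040767 0.26145864
12 (np.float32(655.6971), np.float32(148.94101)) 1.4485983 0.543203
0.06 width 212.31981749873378
origin [579.75411155  45.65095715] knob in hatch -86.21720401664454 -4.796403048755605
 hole 71.61768757289585 50.74587454724768
 hole 82.01468177123049 -64.6852846414211
 studs [626.18622617 106.54478879] [633.14205092  -9.24647385]
0.067 width 211.85897437745263
origin [580.41813765  46.02887429] knob in hatch -86.93650401407639 -4.525382789882933
 hole 71.28331340442304 49.91069880762153
 hole 80.8720413619177 -65.59041069422334
 studs [626.42286135 107.24623618] [634.1890479  -8.4934992]
0.075 width 211.3195863780049
origin [581.16555289  46.47174412] knob in hatch -87.74842296858225 -4.215374604155973
 hole 70.90181545034518 48.953220010060996
 hole 79.56623755023006 -66.62090248141642
 studs [626.67907078 108.05518093] [635.37091682  -7.61872197]
```

send_rows --steps '[[[4.0,0.5,0,0,1],[4.0,0.5,0,0,1],[3.8,0.4,0,0,1],[0,0,4.0,0,1],[0,0,4.0,0,1],[0,0,4.0,0,1],[0,0,2.0,0,1],[0,0,0,0,1]]]'

```text
clock: 2.48
position: [715.6, 45.6, 77.6]
ee_rot: [1.0, 0.018, -0.006, 0.005]
contact_force: [0.7, 0.0, -0.3]
gripper_width: 85.3
```

```bash
cat >> h.py <<'E'
YAW=.070; O=np.array([580.7,46.2]); EX=np.array([np.cos(YAW),np.sin(YAW)]); EY=np.array([-EX[1],EX[0]])
def hat(p): d=np.array(p)[:2]-O; return np.array([d@EX,d@EY])
def where():
    s=arm.read_state(); M=R.from_quat(s["ee_rot"]).as_matrix()
    print("t",round(s["clock"],2),"hatch xy",hat(s["position"]).round(1),"z",s["position"][2].round(1),"tool yaw rel",(np.arctan2(M[1,0],M[0,0])-YAW).round(4),"toolz",M[:,2].round(3),"F",s["contact_force"].round(1),"w",round(s["gripper_width"],1)); return s
E
python3 - <<'E'
from h import *
s=where()
im,d=optics.get_image("wrist"); np.savez("w2.npz",im=im,d=d,**{k:s[k] for k in("position","ee_rot")})
cv2.imwrite("pics/w2.png",im)
C=cam("wrist",s);P=cloud(C,d)
Rt=R.from_quat(s["ee_rot"]).as_matrix(); T=(P-s["position"])@Rt
m=(d>0)&(abs(T[...,0])<20)&(abs(T[...,1])>30)&(abs(T[...,1])<65)&(T[...,2]>-60)&(T[...,2]<25)
for sg in(-1,1):
    q=T[m&(T[...,1]*sg>0)]; print(sg,len(q),np.percentile(q[:,2],[90,98,100]).round(1),q[:,0].min().round(1),q[:,0].max().round(1),q[:,1].min().round(1),q[:,1].max().round(1))
E
```

```text
t 2.48 hatch xy [134.6 -10.1] z 77.6 tool yaw rel -0.0349 toolz [-0.012 -0.01  -1.   ] F [ 0.7  0.  -0.3] w 85.3
-1 3612 [-22.6 -17.1 -14. ] -11.5 13.9 -64.9 -42.9
1 3634 [-22.7 -17.2 -14.1] -11.9 14.1 40.9 64.9
```

View pics/w2.png

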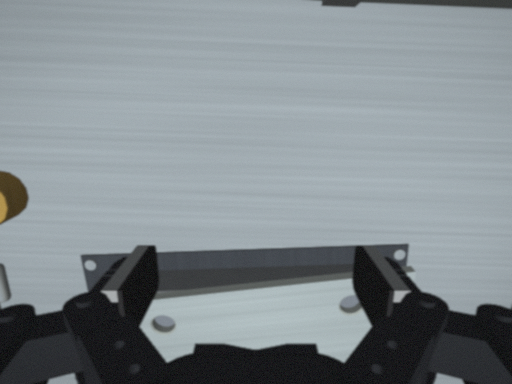

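The view shows the open fingers beyond the cover's far edge, with the tips 14 mm behind the TCP. The coupling at (8,200) is well clear. Next I descend to tip z ≈ 34 and correct the yaw.

send_rows --steps '[[[0,0,2.5,-0.035,1],[0,0,2.5,0,1],[0,0,0.6,0,1],[0,0,0,0,1]]]'

```text
clock: 2.87
position: [721.2, 46.6, 30.5]
ee_rot: [0.999, 0.035, 0.002, 0.005]
contact_force: [0.3, -0.2, 0.0]
gripper_width: 85.4
```

```bash
python3 -c "
from h import *
where()"
```

```text
t 2.87 hatch xy [140.2  -9.4] z 30.5 tool yaw rel -0.0007 toolz [ 0.003 -0.009 -1.   ] F [ 0.3 -0.2  0. ] w 85.4
```

send_rows --steps '[[[0,0,0.7,0,1],[-0.8,0,0.4,0,1],[-0.8,0,0,0,1],[-0.3,0,0,0,1],[-0.3,0,0,0,1],[-0.3,0,0,0,1],[0,0,0,0,1]]]'

```text
clock: 3.45
position: [698.3, 46.0, 29.0]
ee_rot: [0.999, 0.034, 0.009, 0.004]
contact_force: [-0.2, 0.4, -0.0]
gripper_width: 85.4
```

```bash
python3 -c "
from h import *
where()"
```

```text
t 3.45 hatch xy [117.3  -8.4] z 29.0 tool yaw rel -0.0012 toolz [ 0.018 -0.006 -1.   ] F [-0.2  0.4 -0. ] w 85.4
```

send_rows --steps '[[[0,0,0.8,0,1],[0,0,0,0,1],[0,0,0,0,1]]]'

```text
clock: 3.7
position: [699.1, 46.1, 21.6]
ee_rot: [0.999, 0.034, 0.01, 0.003]
contact_force: [-0.4, -0.2, -1.5]
gripper_width: 85.4
```

```bash
python3 -c "
from h import *
where()"
```

```text
t 3.7 hatch xy [118.1  -8.4] z 21.6 tool yaw rel -0.001 toolz [ 0.021 -0.006 -1.   ] F [-0.4 -0.2 -1.5] w 85.4
```

send_rows --steps '[[[-0.3,0,0.1,0,1],[-0.3,0,0.1,0,1],[-0.3,0,0.1,0,1],[-0.3,0,0.1,0,1],[-0.3,0,0.1,0,1],[0,0,0,0,1]]]'

```text
clock: 4.2
position: [686.5, 45.0, 16.7]
ee_rot: [0.999, 0.036, 0.014, 0.003]
contact_force: [-0.1, -0.1, -0.7]
gripper_width: 86.0
```

```bash
python3 -c "
from h import *
where()"
```

```text
t 4.2 hatch xy [105.5  -8.6] z 16.7 tool yaw rel 0.0013 toolz [ 0.028 -0.006 -1.   ] F [-0.1 -0.1 -0.7] w 86.0
```

send_rows --steps '[[[0,0,-0.3,0,1],[-0.3,0,0,0,1],[-0.3,0,0,0,1],[0,0,0,0,1]]]'

```text
clock: 4.53
position: [679.0, 44.5, 19.1]
ee_rot: [0.999, 0.035, 0.013, 0.003]
contact_force: [0.6, 0.1, 0.1]
gripper_width: 85.2
```

```bash
python3 - <<'E'
from h import *
s=where()
im,d=optics.get_image("top"); np.savez("t3.npz",im=im,d=d)
im,d=optics.get_image("wrist"); np.savez("w3.npz",im=im,d=d,**{k:s[k] for k in("position","ee_rot")}); cv2.imwrite("pics/w3.png",im)
E
```

```text
t 4.53 hatch xy [97.9 -8.5] z 19.1 tool yaw rel 0.0005 toolz [ 0.026 -0.006 -1.   ] F [0.6 0.1 0.1] w 85.2
```

View pics/w3.png

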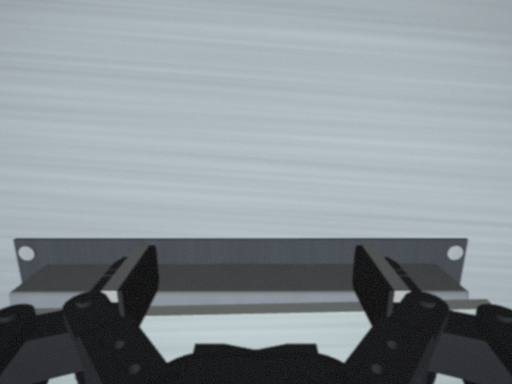

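The cover edge now runs from (130,315) to (490,301), almost parallel to the hatch edge at row 290. I'll push a little more until it is flush, then back off and look from above.

send_rows --steps '[[[-0.3,0,0,0,1],[-0.3,0,0,0,1],[0,0,0,0,1],[1.5,0,0,0,1],[1.0,0,-3.0,0,1],[0,0,-4.0,0,1],[-3.5,0,-4,0,1],[-4,0,-4,0,1],[0,0,-4,0,1],[0,0,0,0,1]]]'

```text
clock: 5.47
position: [626.1, 41.1, 189.7]
ee_rot: [0.999, 0.034, -0.0, 0.006]
contact_force: [1.5, 0.2, 2.9]
gripper_width: 85.7
```

```bash
cat >> h.py <<'E'
def look(n):
    s=where(); im,d=optics.get_image("wrist"); cv2.imwrite(f"pics/{n}.png",im)
    C=cam("wrist",s); P=cloud(C,d); g=cv2.cvtColor(im,cv2.COLOR_BGR2GRAY)
    np.savez(n+".npz",im=im,d=d,position=s["position"],ee_rot=s["ee_rot"])
    hp=(P[...,:2]-O); X=hp@EX; Y=hp@EY
    m=((g>160)&(P[...,2]>33)&(P[...,2]<60)&(abs(X)<130)&(abs(Y)<125)).astype(np.uint8)
    m=cv2.morphologyEx(m,cv2.MORPH_OPEN,np.ones((3,3)))
    cs=cv2.findContours(m,cv2.RETR_CCOMP,cv2.CHAIN_APPROX_NONE); 
    q=P[m>0]; pl=np.linalg.lstsq(np.c_[q[:,:2],np.ones(len(q))],q[:,2],rcond=None)[0]; print("cover slope in hatch x,y",(pl[:2]@EX).round(3),(pl[:2]@EY).round(3))
    def on(u,v):
        K,Rm,o=C; dd=Rm@np.linalg.inv(K)@np.array([u,v,1.]); k=(pl[0]*o[0]+pl[1]*o[1]+pl[2]-o[2])/(dd[2]-pl[0]*dd[0]-pl[1]*dd[1]); return o+k*dd
    for c,h in zip(cs[0],cs[1][0]):
        if h[3]>=0 and 40<cv2.contourArea(c)<700:
            (u,v),_=cv2.minEnclosingCircle(c); M=cv2.moments(c); u,v=M["m10"]/M["m00"],M["m01"]/M["m00"]; p=on(u,v)
            print("hole px",(round(u,1),round(v,1)),cv2.contourArea(c),"hatch xy",hat(p).round(1),"z",p[2].round(1))
    c=max(cs[0],key=cv2.contourArea); print("poly",[(p.tolist(),hat(on(*p)).round(1).tolist()) for p in cv2.approxPolyDP(c,6,True).reshape(-1,2)])
E
python3 -c "
from h import *
look('w4')"
```

```text
t 5.47 hatch xy [44.9 -8.3] z 189.7 tool yaw rel -0.0026 toolz [ 0.    -0.012 -1.   ] F [1.5 0.2 2.9] w 85.7
cover slope in hatch x,y 0.078 0.001
hole px (188.0, 161.9) 254.0 hatch xy [59.  50.2] z 47.8
hole px (319.9, 161.0) 251.0 hatch xy [ 59.1 -65.9] z 47.7
poly [([144, 141], [77.7, 86.4]), ([161, 276], [-59.0, 86.0]), ([347, 274], [-58.7, -101.3]), ([363, 140], [77.6, -102.0])]
```

View pics/w4.png

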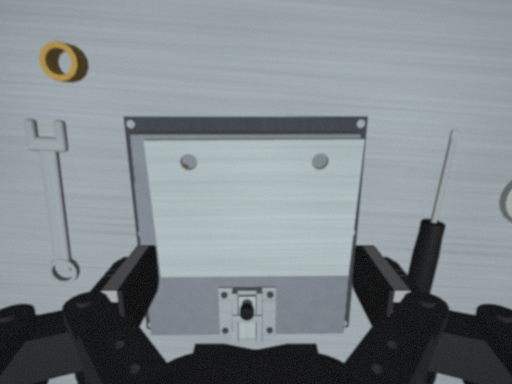

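The cover is now square to the hatch. The holes are at (188,162) and (320,161), i.e. +9 mm in x and −8 mm in y from the studs. The knob is at (247,310). I'll check the hatch frame again in this view.

```bash
python3 - <<'E'
from h import *
z=np.load("w4.npz"); C=cam("wrist",z); P=cloud(C,z["d"])
m=(P[...,2]>18)&(P[...,2]<45)
def fit(W):
    W=np.array(W,np.float32); vx,vy,x,y=cv2.fitLine(W,cv2.DIST_HUBER,0,.01,.01).ravel(); 
    print(len(W),hat((x,y)).round(1),(np.arctan2(vy,vx)-YAW).round(4))
fit([ray(C,np.where(m[r,110:175])[0].min()+109.5,r,30)[:2] for r in range(145,240,2)])
fit([ray(C,np.where(m[r,330:400])[0].max()+330.5,r,30)[:2] for r in range(145,240,2)])
fit([ray(C,c,np.where(m[110:150,c])[0].min()+109.5,30)[:2] for c in range(150,345,4)])
g=cv2.cvtColor(z["im"],cv2.COLOR_BGR2GRAY); k=(g<60)&(np.add.outer(abs(np.arange(384)-308),abs(np.arange(512)-247))<18)
v,u=np.where(k); print("knob px",u.mean(),v.min(),v.max(),hat(ray(C,u.mean(),v.min()+3.5,61)), "med z",np.median(P[k][:,2]), "ymid",hat(P[k].mean(0)))
E
```

```text
48 [ 25.9 105.9] -0.0136Traceback (most recent call last):
  File "<stdin>", line 8, in <module>
    return umr_maximum(a, axis, None, out, keepdims, initial, where)
ValueError: zero-size array to reduction operation maximum which has no identity
```

```bash
python3 - <<'E'
from h import *
z=np.load("w4.npz"); C=cam("wrist",z); P=cloud(C,z["d"])
m=(P[...,2]>18)&(P[...,2]<60)
def fit(W):
    W=np.array(W,np.float32); vx,vy,x,y=cv2.fitLine(W,cv2.DIST_HUBER,0,.01,.01).ravel(); 
    print(len(W),hat((x,y)).round(1),(np.arctan2(vy,vx)-YAW).round(4))
fit([ray(C,np.where(m[r,110:175])[0].min()+109.5,r,30)[:2] for r in range(145,240,2)])
w=[(r,np.where(m[r,300:400])[0]) for r in range(145,240,2)]; fit([ray(C,x.max()+300.5,r,30)[:2] for r,x in w if len(x)])
fit([ray(C,c,np.where(m[110:150,c])[0].min()+109.5,30)[:2] for c in range(150,345,4)])
g=cv2.cvtColor(z["im"],cv2.COLOR_BGR2GRAY); k=(g<60)&(np.add.outer(abs(np.arange(384)-308),abs(np.arange(512)-247))<18)
v,u=np.where(k); print("knob px",u.mean(),v.min(),v.max(),hat(ray(C,u.mean(),v.min()+3.5,61)), "z",np.percentile(P[k][:,2],[10,90]), hat(P[k].mean(0)))
E
```

```text
48 [ 25.9 105.9] -0.0136
48 [  27.8 -108.5] -0.0334
49 [83.4 11.9] -1.5752
knob px 246.51829268292684 302 318 [-7.83527171e+01  6.18129351e-02] z [56.03980637 62.95012853] [-81.83808833   0.09998168]
```

```bash
python3 - <<'E'
from h import *
s=where(); print(s["joints"].round(2))
z=np.load("w4.npz"); C=cam("wrist",z); P=cloud(C,z["d"])
for u,v in[(432,200),(425,265),(430,235),(508,205)]: print(hat(P[v,u]).round(),P[v,u,2].round())
E
```

```text
t 5.52 hatch xy [42.2 -8.1] z 185.5 tool yaw rel -0.0043 toolz [-0.008 -0.011 -1.   ] F [-1.2 -0.4 -1.4] w 85.6
[ 0.33  0.42 -0.06  0.01 -1.1   1.3 ]
[   7. -198.] 1.0
[ -57. -187.] 25.0
[ -23. -188.] 23.0
[   6. -268.] 16.0
```

send_rows --steps '[[[-0.9,3.2,0,0,1],[-0.9,3.2,0,0,1],[-0.9,3.2,0,0,1],[-0.6,3.0,0,0,1],[0,0,0,0.12,1],[0,0,0,0.12,1],[0,0,0,0.12,1],[0,0,0,0.12,1],[0,0,0,0.12,1],[0,0,0,0.12,1]]]'

```text
clock: 6.35
position: [591.3, -91.8, 180.9]
ee_rot: [0.943, -0.332, -0.01, 0.008]
contact_force: [-0.3, -0.9, -0.3]
gripper_width: 85.2
```

send_rows --steps '[[[0,0,0,0.12,1],[0,0,0,0.12,1],[0,0,0,0.12,1],[0,0,0,0.12,1],[0,0,0,0.12,1],[0,0,0,0.12,1],[0,0,0,0.12,1],[0,0,0,0,1]]]'

```text
clock: 7.02
position: [586.1, -91.4, 172.6]
ee_rot: [0.713, -0.701, -0.013, 0.017]
contact_force: [0.3, 0.0, 0.0]
gripper_width: 85.3
```

```bash
python3 -c "
from h import *
where()"
```

```text
t 7.02 hatch xy [  -4.2 -137.6] z 172.6 tool yaw rel -1.6235 toolz [-0.043 -0.006 -0.999] F [0.3 0.  0. ] w 85.3
```

send_rows --steps '[[[0,-1.0,2.0,-0.05,1],[0,-0.7,3.5,0,1],[0,-0.2,3.5,0,1],[0,-0.2,3.0,0,1],[0,0,0,0,1]]]'

```text
clock: 7.43
position: [603.7, -91.0, 48.8]
ee_rot: [0.736, -0.676, -0.013, 0.015]
contact_force: [-1.3, 0.6, -0.6]
gripper_width: 85.5
```

```bash
python3 -c "
from h import *
where()"
```

```text
t 7.43 hatch xy [  13.3 -138.5] z 48.8 tool yaw rel -1.5562 toolz [-0.039 -0.005 -0.999] F [-1.3  0.6 -0.6] w 85.5
```

send_rows --steps '[[[0,0,1.5,0.015,1],[0,0,1.2,0,1],[0,0,0,0,1],[-0.6,0,0,0,1],[-0.6,0,0,0,1],[-0.3,0,0,0,1],[0,0,0,0,1]]]'

```text
clock: 8.02
position: [603.8, -74.9, 25.3]
ee_rot: [0.735, -0.678, -0.011, 0.015]
contact_force: [0.4, 0.2, -0.3]
gripper_width: 85.1
```

```bash
python3 -c "
from h import *
where()"
```

```text
t 8.02 hatch xy [  14.6 -122.5] z 25.3 tool yaw rel -1.561 toolz [-0.036 -0.006 -0.999] F [ 0.4  0.2 -0.3] w 85.1
```

send_rows --steps '[[[0,0.4,0.65,0.01,1],[0,0,0,0,1],[-0.3,0,0,0,1],[-0.3,0,0,0,1],[0,0,0,0,1]]]'

```text
clock: 8.43
position: [600.1, -68.1, 21.3]
ee_rot: [0.731, -0.682, -0.009, 0.013]
contact_force: [-0.1, -0.9, 0.3]
gripper_width: 85.5
```

```bash
python3 -c "
from h import *
where()"
```

```text
t 8.43 hatch xy [  11.4 -115.4] z 21.3 tool yaw rel -1.5705 toolz [-0.031 -0.006 -1.   ] F [-0.1 -0.9  0.3] w 85.5
```

send_rows --steps '[[[0,0,0.25,0,1],[0,0,0,0,1],[-0.3,0,0.05,0,1],[-0.3,0,0.05,0,1],[-0.2,0,0,0,1],[0,0,0,0,1]]]'

```text
clock: 8.93
position: [599.9, -61.6, 18.6]
ee_rot: [0.732, -0.681, -0.008, 0.014]
contact_force: [-0.3, -1.8, 0.3]
gripper_width: 85.4
```

```bash
python3 -c "
from h import *
where()"
```

```text
t 8.93 hatch xy [  11.7 -108.9] z 18.6 tool yaw rel -1.5696 toolz [-0.03  -0.009 -1.   ] F [-0.3 -1.8  0.3] w 85.4
```

send_rows --steps '[[[1.0,0,0,0,1],[1.0,0,-3.0,0,1],[0,0,-4.0,0,1],[-3.0,0,-4,0,1],[-4,0,-4,0,1],[-4,0,-4,0,1],[0,0,0,0,1]]]'

```text
clock: 9.52
position: [599.7, 7.0, 184.8]
ee_rot: [0.729, -0.684, -0.014, 0.015]
contact_force: [1.1, -0.4, 1.1]
gripper_width: 85.7
```

```bash
python3 -c "
from h import *
look('w5')"
```

```text
t 9.52 hatch xy [ 16.3 -40.4] z 184.8 tool yaw rel -1.5774 toolz [-0.04  -0.003 -0.999] F [ 1.1 -0.4  1.1] w 85.7
cover slope in hatch x,y 0.072 0.002
hole px (205.0, 276.8) 207.5 hatch xy [59.2 56.5] z 47.7
hole px (197.6, 156.5) 284.0 hatch xy [ 59.7 -59.7] z 47.6
poly [([334, 111], [-58.3, -96.1]), ([172, 114], [78.5, -95.4]), ([187, 312], [78.4, 93.8]), ([324, 299], [-59.2, 90.7])]
```

View pics/w5.png

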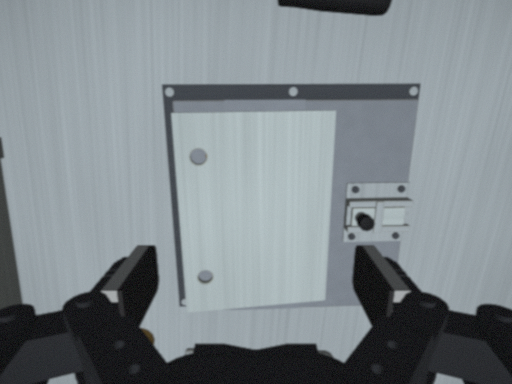

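The cover is square, with the holes at (198,156) and (205,277), about 1.6 mm short in y. I'll check the hatch's y edges in this same view.

```bash
python3 - <<'E'
from h import *
z=np.load("w5.npz"); C=cam("wrist",z); P=cloud(C,z["d"])
m=(P[...,2]>18)&(P[...,2]<60)
def fit(W):
    W=np.array(W,np.float32); vx,vy,x,y=cv2.fitLine(W,cv2.DIST_HUBER,0,.01,.01).ravel(); 
    print(len(W),hat((x,y)).round(1),(np.arctan2(vy,vx)-YAW).round(4))
fit([ray(C,c,np.where(m[85:130,c])[0].min()+84.5,30)[:2] for c in range(180,405,4)])
fit([ray(C,c,np.where(m[280:330,c])[0].max()+280.5,30)[:2] for c in range(330,348,2)])
fit([ray(C,np.where(m[r,150:210])[0].min()+149.5,r,30)[:2] for r in range(120,240,4)])
E
```

```text
57 [ -31.8 -106.2] -0.002
9 [-77.2 106.1] 0.0504
30 [ 83.2 -35.7] -1.5685
```

send_rows --steps '[[[4.0,0,0,-0.006,1],[3.9,0,0,0,1],[1.5,0,3.0,0,1],[0,0,4.0,0,1],[0,0,4.0,0,1],[0,0,3.5,0,1],[0,0,0,0,1]]]'

```text
clock: 10.15
position: [597.5, -93.8, 30.3]
ee_rot: [0.73, -0.683, -0.016, 0.013]
contact_force: [-0.7, 0.2, -1.2]
gripper_width: 85.4
```

```bash
python3 -c "
from h import *
where()"
```

```text
t 10.15 hatch xy [   7.  -140.8] z 30.3 tool yaw rel -1.5745 toolz [-0.042  0.002 -0.999] F [-0.7  0.2 -1.2] w 85.4
```

send_rows --steps '[[[-0.8,-0.4,0.4,-0.003,1],[-0.8,0,0.4,0,1],[-0.8,0,0.4,0,1],[-0.3,0,0,0,1],[0,0,0,0,1]]]'

```text
clock: 10.57
position: [600.9, -66.1, 20.0]
ee_rot: [0.731, -0.682, -0.015, 0.014]
contact_force: [0.1, 0.0, 0.5]
gripper_width: 85.5
```

```bash
python3 -c "
from h import *
where()"
```

```text
t 10.57 hatch xy [  12.3 -113.4] z 20.0 tool yaw rel -1.5724 toolz [-0.04   0.001 -0.999] F [0.1 0.  0.5] w 85.5
```

send_rows --steps '[[[-0.3,0,0.1,0,1],[-0.25,0,0,0,1],[-0.15,0,0,0,1],[0,0,0,0,1]]]'

```text
clock: 10.9
position: [603.0, -56.5, 23.2]
ee_rot: [0.732, -0.681, -0.012, 0.01]
contact_force: [0.1, -1.3, -0.5]
gripper_width: 85.5
```

```bash
python3 -c "
from h import *
where()"
```

```text
t 10.9 hatch xy [  15.1 -104. ] z 23.2 tool yaw rel -1.5696 toolz [-0.032  0.002 -0.999] F [ 0.1 -1.3 -0.5] w 85.5
```

send_rows --steps '[[[1.0,0,0,0,1],[1.0,0,-3.0,0,1],[0,0,-4.0,0,1],[-3.0,0,-4,0,1],[-4,0,-4,0,1],[-4,0,-4,0,1],[0,0,0,0,1]]]'

```text
clock: 11.48
position: [604.1, 7.9, 193.5]
ee_rot: [0.73, -0.683, -0.015, 0.011]
contact_force: [0.3, -0.9, 0.2]
gripper_width: 85.6
```

```bash
python3 -c "
from h import *
look('w6')"
```

```text
t 11.48 hatch xy [ 20.6 -39.8] z 193.5 tool yaw rel -1.5755 toolz [-0.037  0.004 -0.999] F [ 0.3 -0.9  0.2] w 85.6
cover slope in hatch x,y 0.071 0.002
hole px (211.6, 274.2) 201.5 hatch xy [58.7 61. ] z 47.7
hole px (203.4, 157.9) 263.5 hatch xy [ 60.9 -55.1] z 47.7
poly [([336, 112], [-57.2, -93.4]), ([178, 117], [80.5, -90.8]), ([195, 308], [76.9, 98.4]), ([328, 294], [-60.9, 92.8])]
```

send_rows --steps '[[[-4.0,0,0,-0.005,1],[-4.0,0,0,0,1],[-4.0,0,0,0,1],[-4.0,0,0,0,1],[-1.0,0,3.0,0,1],[0,0,4.0,0,1],[0,0,4.0,0,1],[0,0,3.0,0,1],[0,0,0,0,1]]]'

```text
clock: 12.28
position: [586.0, 177.1, 45.4]
ee_rot: [0.728, -0.685, -0.017, 0.011]
contact_force: [-1.0, -0.9, -0.7]
gripper_width: 85.7
```

```bash
python3 -c "
from h import *
where()"
```

```text
t 12.28 hatch xy [ 14.4 130.2] z 45.4 tool yaw rel -1.5802 toolz [-0.04   0.007 -0.999] F [-1.  -0.9 -0.7] w 85.7
```

send_rows --steps '[[[0.3,0,1.2,-0.009,1],[0.3,0,1.0,0,1],[0.3,0,0.3,0,1],[0,0,0,0,1],[0,0,0,0,1]]]'

```text
clock: 12.7
position: [586.8, 164.1, 19.7]
ee_rot: [0.73, -0.683, -0.017, 0.013]
contact_force: [0.3, 0.3, 0.8]
gripper_width: 85.1
```

```bash
python3 -c "
from h import *
where()"
```

```text
t 12.7 hatch xy [ 14.3 117.2] z 19.7 tool yaw rel -1.5736 toolz [-0.042  0.005 -0.999] F [0.3 0.3 0.8] w 85.1
```

send_rows --steps '[[[0.2,0,0.1,0,1],[0.2,0,0,0,1],[0.2,0,0,0,1],[0,0,0,0,1]]]'

```text
clock: 13.03
position: [589.9, 158.3, 23.0]
ee_rot: [0.73, -0.683, -0.016, 0.009]
contact_force: [0.0, 0.1, 0.3]
gripper_width: 85.7
```

```bash
python3 -c "
from h import *
where()"
```

```text
t 13.03 hatch xy [ 17.1 111.1] z 23.0 tool yaw rel -1.5737 toolz [-0.035  0.008 -0.999] F [0.  0.1 0.3] w 85.7
```

send_rows --steps '[[[0,0.3,0.4,0,1],[0.2,0,0,0,1],[0.2,0,0,0,1]]]'

```text
clock: 13.28
position: [587.7, 154.7, 20.0]
ee_rot: [0.731, -0.683, -0.015, 0.007]
contact_force: [0.7, 1.6, 0.3]
gripper_width: 85.4
```

```bash
python3 -c "
from h import *
where()"
```

```text
t 13.28 hatch xy [ 14.6 107.8] z 20.0 tool yaw rel -1.5728 toolz [-0.032  0.01  -0.999] F [0.7 1.6 0.3] w 85.4
```

send_rows --steps '[[[-1.0,0,0,0,1],[-0.5,0,-3.0,0,1],[0,0,-4,0,1],[1.0,0,-4,0,1],[4,-0.5,-4,0,1],[4,-0.5,0,0,1],[3,-0.5,0,0,1],[0,0,0,-0.12,1],[0,0,0,-0.12,1],[0,0,0,-0.12,1]]]'

```text
clock: 14.12
position: [614.2, 60.4, 166.2]
ee_rot: [0.846, -0.533, -0.015, 0.006]
contact_force: [-0.1, -0.3, 0.3]
gripper_width: 85.3
```

send_rows --steps '[[[0,0,0,-0.12,1],[0,0,0,-0.12,1],[0,0,0,-0.12,1],[0,0,0,-0.12,1],[0,0,0,-0.12,1],[0,0,0,-0.12,1],[0,0,0,-0.12,1],[0,0,0,-0.12,1],[0,0,0,-0.12,1],[0,0,0,0,1]]]'

```text
clock: 14.95
position: [613.3, 66.1, 165.4]
ee_rot: [1.0, 0.002, -0.017, -0.002]
contact_force: [-1.0, 0.4, -0.1]
gripper_width: 85.7
```

```bash
python3 -c "
from h import *
look('w7')"
```

```text
t 14.95 hatch xy [33.9 17.6] z 165.4 tool yaw rel -0.065 toolz [-0.034  0.005 -0.999] F [-1.   0.4 -0.1] w 85.7
cover slope in hatch x,y 0.077 0.001
hole px (201.6, 153.2) 312.5 hatch xy [58.5 60.5] z 47.7
hole px (348.1, 141.4) 314.5 hatch xy [ 60.4 -55.6] z 47.8
poly [([397, 114], [79.3, -92.0]), ([152, 134], [76.4, 97.2]), ([182, 278], [-60.3, 94.5]), ([350, 267], [-58.3, -62.4]), ([358, 243], [-33.0, -68.4]), ([385, 254], [-46.3, -93.5])]
```

send_rows --steps '[[[3.0,0.4,0,0,1],[3.0,0.4,0,0,1],[3.0,0.4,0,-0.065,1],[0,0,3.5,0,1],[0,0,3.5,0,1],[0,0,3.5,0,1],[0,0,1.5,0,1],[0,0,0,0,1]]]'

```text
clock: 15.67
position: [705.2, 57.2, 39.9]
ee_rot: [1.0, 0.022, -0.013, -0.003]
contact_force: [-0.8, 0.4, 0.2]
gripper_width: 85.2
```

```bash
python3 -c "
from h import *
where()"
```

```text
t 15.67 hatch xy [125.    2.3] z 39.9 tool yaw rel -0.0264 toolz [-0.027  0.006 -1.   ] F [-0.8  0.4  0.2] w 85.2
```

send_rows --steps '[[[0,0.2,1.0,-0.026,1],[0,0,1.0,0,1],[-0.7,0,0,0,1],[-0.7,0,0,0,1],[-0.6,0,0,0,1],[-0.4,0,0,0,1],[0,0,0,0,1]]]'

```text
clock: 16.25
position: [680.2, 55.3, 23.8]
ee_rot: [0.999, 0.031, -0.011, -0.003]
contact_force: [0.6, -0.2, -0.2]
gripper_width: 85.3
```

```bash
python3 -c "
from h import *
where()"
```

```text
t 16.25 hatch xy [99.9  2.1] z 23.8 tool yaw rel -0.0079 toolz [-0.023  0.006 -1.   ] F [ 0.6 -0.2 -0.2] w 85.3
```

send_rows --steps '[[[0,0,0.45,-0.008,1],[-0.3,0,0,0,1],[-0.3,0,0,0,1],[-0.3,0,0,0,1],[0,0,0,0,1]]]'

```text
clock: 16.67
position: [671.5, 55.1, 22.2]
ee_rot: [0.999, 0.035, -0.009, -0.004]
contact_force: [0.6, -0.2, 0.6]
gripper_width: 85.4
```

```bash
python3 -c "
from h import *
where()"
```

```text
t 16.67 hatch xy [91.2  2.5] z 22.2 tool yaw rel 0.0007 toolz [-0.017  0.007 -1.   ] F [ 0.6 -0.2  0.6] w 85.4
```

send_rows --steps '[[[0,0,0.3,0,1],[-0.2,0,0.05,0,1],[-0.2,0.05,0.05,0,1],[-0.2,0.05,0,0,1],[0,0,0,0,1]]]'

```text
clock: 17.08
position: [668.0, 54.1, 18.7]
ee_rot: [0.999, 0.036, -0.005, -0.004]
contact_force: [0.4, 0.4, -0.9]
gripper_width: 85.7
```

```bash
python3 -c "
from h import *
where()"
```

```text
t 17.08 hatch xy [87.6  1.7] z 18.7 tool yaw rel 0.002 toolz [-0.011  0.008 -1.   ] F [ 0.4  0.4 -0.9] w 85.7
```

send_rows --steps '[[[-0.2,0.05,0,0,1],[-0.2,0.05,0,0,1],[-0.2,0.05,0,0,1]]]'

```text
clock: 17.33
position: [661.9, 52.3, 18.4]
ee_rot: [0.999, 0.036, -0.005, -0.004]
contact_force: [2.1, 0.2, 0.0]
gripper_width: 85.4
```

```bash
python3 -c "
from h import *
where()"
```

```text
t 17.33 hatch xy [81.5  0.4] z 18.4 tool yaw rel 0.0012 toolz [-0.011  0.008 -1.   ] F [2.1 0.2 0. ] w 85.4
```

```bash
python3 - <<'E'
from h import *
t=arm.read_state(); im,d=optics.get_image("side"); C=cam("side"); P=cloud(C,d); X=(P[...,:2]-O)@EX; Y=(P[...,:2]-O)@EY
for a in(-50,-20,10,40,60):
    m=(abs(X-a)<8)&(abs(Y)<80)&(d>0)&(P[...,2]>25)&(P[...,2]<60); print(a,m.sum(),np.median(P[m][:,2]).round(1))
E
```

```text
-50 193 36.5
-20 184 36.6
10 187 36.7
40 179 36.4
60 183 36.5
```

All cover heights read 36.5 mm, so it lies flat and seated. I'll back off, take a checking look and close the fingers.

send_rows --steps '[[[1.5,0,0,0,1],[0.5,0,-3.0,0,1],[0,0,-4,0,1],[-3.0,0,-4,0,1],[-4,0,-4,0,1],[0,0,-3,0,1],[0,0,0,0,1]]]'

```text
clock: 17.97
position: [619.9, 45.8, 183.8]
ee_rot: [0.999, 0.035, -0.018, -0.001]
contact_force: [2.2, -0.4, 0.8]
gripper_width: 85.0
```

```bash
python3 -c "
from h import *
look('w8')
z=np.load('w8.npz'); C=cam('wrist',z); P=cloud(C,z['d']); X=(P[...,:2]-O)@EX; Y=(P[...,:2]-O)@EY
m=(P[...,2]>52)&(P[...,2]<66)&(abs(X+82)<25)&(abs(Y)<20); print('knob',m.sum(),X[m].mean(),Y[m].mean(),X[m].min(),X[m].max())"
```

```text
t 17.97 hatch xy [39.1 -3.1] z 183.8 tool yaw rel -0.0004 toolz [-0.036  0.002 -0.999] F [ 2.2 -0.4  0.8] w 85.0
cover slope in hatch x,y -0.007 0.001
hole px (188.7, 159.0) 256.0 hatch xy [49.6 58. ] z 37.2
hole px (318.9, 158.6) 259.0 hatch xy [ 49.9 -58.1] z 37.1
poly [([362, 138], [68.2, -94.6]), ([146, 138], [68.3, 94.2]), ([160, 274], [-67.8, 94.1]), ([348, 275], [-68.7, -94.0])]
knob 218 -84.82500801648204 -0.08112169373872122 -93.54752765870113 -79.77977118236983
```

View pics/w8.png

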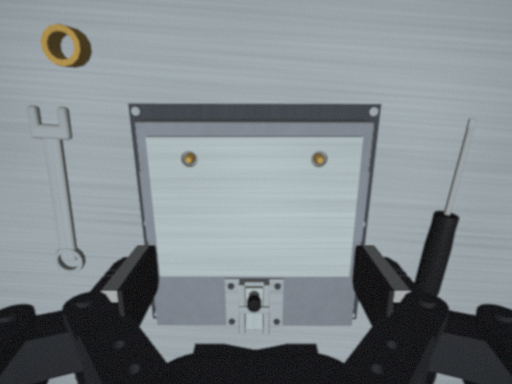

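The brass studs show in both holes, at (189,159) and (319,159), and the cover is seated. The knob is at (254,301), hatch x about −86, y 0. Next the fingers go shut, behind the knob.

send_rows --steps '[[[-4,-0.1,0,0,0],[-4,-0.1,0,0,0],[-4,-0.1,0,0,0],[-4,0,0,0,0],[0,0,3,0,0],[0,0,3,0,0],[0,0,3,0,0],[0,0,0,0,0]]]'

```text
clock: 18.68
position: [442.0, 35.3, 89.8]
ee_rot: [0.999, 0.033, -0.025, -0.001]
contact_force: [-0.3, 0.7, 0.2]
gripper_width: 0.3
```

```bash
python3 -c "
from h import *
where()"
```

```text
t 18.68 hatch xy [-139.1   -1.2] z 89.8 tool yaw rel -0.0046 toolz [-0.051  0.001 -0.999] F [-0.3  0.7  0.2] w 0.3
```

send_rows --steps '[[[0.5,-0.1,2.0,0,0],[0.5,0,1.3,0,0],[0.3,0,0.2,0,0],[0,0,0,0,0]]]'

```text
clock: 19.02
position: [453.5, 36.6, 53.8]
ee_rot: [0.999, 0.033, -0.028, 0.0]
contact_force: [0.1, 0.2, 0.5]
gripper_width: 0.3
```

```bash
python3 -c "
from h import *
where()"
```

```text
t 19.02 hatch xy [-127.5   -0.7] z 53.8 tool yaw rel -0.0033 toolz [-0.055 -0.002 -0.998] F [0.1 0.2 0.5] w 0.3
```

send_rows --steps '[[[0.5,0,0,0,0],[0.5,0,0,0,0],[0.4,0,0,0,0],[0.4,0,0,0,0],[0.4,0,0,0,0],[0.3,0,0,0,0]]]'

```text
clock: 19.52
position: [481.5, 38.7, 56.2]
ee_rot: [0.999, 0.033, -0.027, -0.0]
contact_force: [-2.5, 1.0, -0.3]
gripper_width: -0.1
```

```bash
python3 -c "
from h import *
where()"
```

```text
t 19.52 hatch xy [-99.5  -0.5] z 56.2 tool yaw rel -0.0037 toolz [-0.053 -0.001 -0.999] F [-2.5  1.  -0.3] w -0.1
```

Contact at about 2.5 N. I keep pushing, slightly lower.

send_rows --steps '[[[0.3,0,0.2,0,0],[0.3,0,0.1,0,0],[0.3,0,0.1,0,0],[0.3,0,0,0,0]]]'

```text
clock: 19.85
position: [492.8, 38.9, 51.4]
ee_rot: [0.999, 0.033, -0.028, -0.0]
contact_force: [-2.3, 0.6, 2.0]
gripper_width: -0.2
```

```bash
python3 -c "
from h import *
where()"
```

```text
t 19.85 hatch xy [-88.2  -1.1] z 51.4 tool yaw rel -0.0041 toolz [-0.056 -0.002 -0.998] F [-2.3  0.6  2. ] w -0.2
```

send_rows --steps '[[[0.2,0,-0.1,0,0],[0.2,0,0,0,0],[0.2,0,0,0,0]]]'

```text
clock: 20.1
position: [495.3, 38.5, 51.1]
ee_rot: [0.999, 0.032, -0.033, 0.001]
contact_force: [-6.6, 1.9, 6.2]
gripper_width: 0.1
```

```bash
python3 -c "
from h import *
where()"
```

```text
t 20.1 hatch xy [-85.8  -1.7] z 51.1 tool yaw rel -0.0056 toolz [-0.067 -0.004 -0.998] F [-6.6  1.9  6.2] w 0.1
```

The force has risen to 6.6 N, so the catch should be at its stop. I'll withdraw straight back and up, then look.

send_rows --steps '[[[-0.8,0,0,0,0],[-1.0,0,-1.0,0,0],[0,0,-4,0,0],[0,0,-4,0,0],[0,0,-4,0,0],[0,0,-4,0,0],[0,0,0,0,0],[0,0,0,0,0]]]'

```text
clock: 20.77
position: [491.5, 38.4, 230.4]
ee_rot: [0.999, 0.033, -0.026, 0.0]
contact_force: [-0.4, -0.5, -0.7]
gripper_width: -0.1
```

```bash
python3 -c "
from h import *
look('w9')
z=np.load('w9.npz'); C=cam('wrist',z); P=cloud(C,z['d']); X=(P[...,:2]-O)@EX; Y=(P[...,:2]-O)@EY
m=(P[...,2]>52)&(P[...,2]<66)&(abs(X+75)<30)&(abs(Y)<20); print('knob',m.sum(),X[m].mean(),Y[m].mean(),X[m].min(),X[m].max())"
```

```text
t 20.77 hatch xy [-89.5  -1.5] z 230.4 tool yaw rel -0.0046 toolz [-0.052 -0.002 -0.999] F [-0.4 -0.5 -0.7] w -0.1
cover slope in hatch x,y -0.016 0.001
poly [([149, 0], [52.9, 93.9]), ([162, 137], [-69.3, 93.8]), ([243, 137], [-69.7, 12.1]), ([253, 129], [-61.8, 2.0]), ([265, 136], [-68.8, -10.1]), ([349, 135], [-68.2, -94.6]), ([361, 0], [51.9, -95.2]), ([329, 0], [52.0, -66.7]), ([321, 12], [42.5, -60.1]), ([309, 8], [45.8, -49.1]), ([311, 0], [52.1, -50.6]), ([198, 0], [52.7, 50.2]), ([192, 13], [42.3, 56.2]), ([180, 0], [52.8, 66.3])]
knob 186 -67.07360119374597 -0.06346217849310003 -74.3684723581051 -60.82835797078593
```

View pics/w9.png

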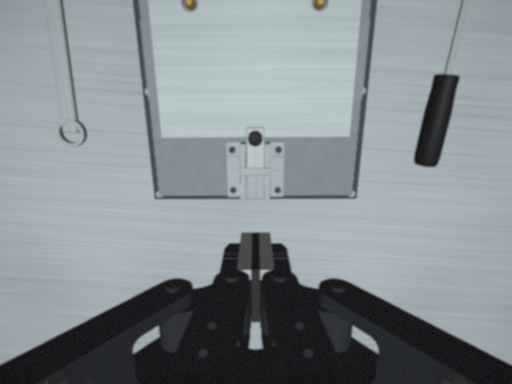

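The knob is now at (255,138), hatch x about −67, so the catch is about 20 mm out with its bolt over the cover edge. The studs show in the holes at (190,3) and (320,3), and the gripper is clear. I'm handing the job in.

```bash
python3 -c "
from h import *
print(job.job_done())"
```

```text
the job is handed in; nothing more can be done
None
```

The cover is seated over both studs, the catch is home over its edge, and I handed the job in at about 21 s of the 64 s allowed. The hand-in gives no verdict.

**What I did:** I squared the cover with the two open fingertips on its far edge, then nudged it sideways. One of those nudges went about 3 mm too far. A correcting push from the left recovered only about 0.5 mm of it. The final push from the far edge seated the cover. Then I pushed the catch knob with the shut fingers until the force rose to about 6.6 N at its stop.

**Last checks:**
- **Cover position:** the holes measured at hatch (49.6, 58.0) and (49.9, −58.1) mm, against studs at (50, ±58). Both brass studs were visible in the holes.
- **Cover flatness:** the top read about 36.5 mm all over in the side view, which is the seated height. The wrist camera gave a slope of −0.007 then. After the catch was pushed it gave −0.016, from a partial view with the camera slightly tilted. Both are under the 0.025 limit.
- **Catch:** the knob moved to hatch x of about −67 mm, so the catch is about 20 mm out.
- **Surroundings:** the robot was clear of everything at hand-in. The tools in view looked unmoved, but I did not measure their positions.

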